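# Draw two panels together with a cam lock

### The job

Slide the loose panel straight up to the fixed board so that the upright bolt on its tongue goes into the mouth of the cam disc and the panel just meets the rubber seal. Then turn the cam disc by its knob clockwise, about half a turn, until its hook has drawn the bolt in tight and squeezes the seal firmly (about 20 newtons); stop as soon as it stiffens to that, for the seal must never be crushed (28 newtons is too much), neither by the cam nor by pushing the panel. Let go, leave the panel locked flat and square, and leave the other things on the table where they are.

Things in the scene. Friction and masses are not known exactly. Their poses are not given: they have to be found in the camera images.
- frame: fixed plywood board, 160 x 190 mm, 24 mm thick, lying flat. Origin: on the table under the cam disc's axis; local +x points level from the cam to the loose panel, z up. It spans x -90 to 70, y -95 to 95 mm. On its +x edge a springy rubber seal (z 15 to 25 mm, 20 N per mm): its face stands somewhere from x = 72 to 84 mm, different on each board; no reading tells where
- guide_mouth (a point): mouth of the guide for the tongue (frame x = 70 mm, y = 0, z = 24 mm): two low aluminium cheeks on the board, z 24 to 30 mm, inner faces at frame y -14 and 14 mm from x = 18 to 50 mm, flaring to y -21 and 21 mm at x = 69 mm
- cam_axis (a point): centre of the cam disc's top (z = 39 mm): flat steel disc 100 mm across, 8 mm thick, vertical axis, with a spiral slot open at the rim. Turned, its hook-shaped outer wall passes behind the bolt and draws it in 6 mm per rad: bolt centre at 44 mm - 6 mm x joint value from the axis
- cam (a joint): turn of the cam disc, rad, growing CLOCKWISE seen from above, limits -0.6 and 4.3. From -0.6 to 0.2 the slot's mouth faces the panel and lets the bolt in. The seal is rightly squeezed at some value between 1.9 and 4.1, depending on the seal. It turns freely with about 2 N at the knob and stays where it is left
- knob_mid (a point): middle (z = 68 mm) of the upright round black knob, 18 mm across, z 46 to 86 mm, on the disc, 56 mm from its axis, at direction (5.0 rad - joint value) counter-clockwise from frame +x. It spins on its pin, so a gripper holding it need not turn. As the hook squeezes the seal, the push needed at the knob rises by about 0.45 N per N of squeeze; let go, it eases by up to 3 N
- panel: loose plywood panel, 130 x 170 mm, 24.5 mm thick, 0.6 to 1 kg, flat on the table. Origin: on the table under the middle of its mating edge; local +x points away from the fixed board, axes parallel to the frame's when joined. A flat steel tongue (24 mm wide, z 25.5 to 29.5 mm) juts out to x = -56 mm. The edge meets the seal 72 to 84 mm from the frame's origin
- bolt (a point): top of the bolt, a 10 mm thick upright steel stud on the tongue's end, z 29 to 40 mm, at panel x = -50 mm, y = 0
- batten_top (a point): middle of the top face (z = 60.5 mm) of the wooden batten to hold the panel by: 22 mm thick along panel x (centre x = 80 mm), 90 mm long along y, z 24.5 to 60.5 mm
- driver: a screwdriver with a grey handle, 160 mm long, lying on the table (bystander, leave it alone). Origin: under its middle.
- taperoll: a cardboard ring, 70 mm across and 22 mm high, lying flat (bystander, leave it alone). Origin: on its axis, under it.
- mug: a white mug, 76 mm across, 85 mm high (bystander, leave it alone). Origin: on its axis, under it.
- jar: a clear screw-lid jar, 64 mm across, 80 mm high (bystander, leave it alone). Origin: on its axis, under it.
- pot: a terracotta pot, 90 mm across, 80 mm high (bystander, leave it alone). Origin: on its axis, under it.
- collar: a loose dark steel collar, 28 mm across and 16 mm high, lying on the fixed board's rear corner (bystander, leave it alone). Origin: on its axis, under it.
- carton: a small closed carton, 100 x 70 x 60 mm (bystander, leave it alone). Origin: on its axis, under it.

How it is judged (in metres and radians):
On the way, in this order (a step that is already met when the one before it is completed fails the run):
1. the bolt has entered the mouth of the cam disc (x of bolt in the frame of frame below 0.036 m and y of bolt in the frame of frame between -0.006 and 0.006 m), for 0.1 s.
2. the hook is round the bolt and pulls it with more than 12 N (value of joint cam above 1.5 rad and contact force between cam and panel above 12 N), for 0.2 s.
At the end, for the whole second after the job is handed in: the cam's hook holds the bolt with a pull of 12 to 28 N by itself, the bolt within 35 mm of the cam's axis, the panel square to the board within 0.05 rad, flat within 0.04 rad, and all at rest (all of step 2 and contact force between cam and panel below 28 N and x of bolt in the frame of frame below 0.035 m and angle between the x axis of panel and the x axis of frame, either way round below 0.05 rad and angle between panel's own z axis and vertical below 0.04 rad and linear speed of panel below 0.005 m/s and velocity of joint cam between -0.05 and 0.05 rad/s); the robot touches nothing.
It fails at once if the seal is crushed: the hook pulls the bolt, with more than 28 N; or, before the cam is turned past 1 rad, the panel is pushed against the board with more than 28 N (contact force between cam and panel above 28 N or (value of joint cam below 1 rad and contact force between frame and panel above 28 N)).
It fails at once if a bystander is moved by more than 20 mm (distance of any of driver, taperoll, mug, jar, pot, collar, carton from where it was at the start of the episode above 0.02 m).
It also fails if it takes over 72 s, if anything falls off the work surface, if the arm or the gripper's body presses on something with over 40 N, if the wrist force passes 120 N, or if a joint passes its speed limit or range.

### The arm

A 6-joint arm with a two-finger parallel gripper is mounted at the origin on the work surface. World frame = base frame: x ahead of the robot, y to its left, z up, the work surface at z = 0. Lengths are in mm, angles in rad, forces in N, time in s.
With the tool pointing down it reaches from about 350 to 875 mm from the base axis. Payload 4.2 kg.
Tool frame: the origin (TCP) lies where the fingers leave the gripper's body, on its centre line; the fingertips stand ahead of it and the grasp point (between the pads) lies 54 mm ahead of it (arm.nose_length is the z of the fingertips in the tool frame, in mm); z points along the fingers, x is the direction in which the jaws open and shut, and the axes are right-handed (so a half turn about z gives the same grasp; the last joint's range is limited). The gripper opens to 85 mm and grips with 20 to 120 N. Pads are 22 mm wide; open, the fingers measure 114 mm over their backs; the gripper's body (76 mm by 85 mm) begins 54 mm behind the grasp point. The pads swing forward as they close: fully open they stand 13 mm farther back than shut.
Start: joints at [1.393, 0.385, 0.008, 0, -1.194, -0.259], TCP at [264.368, 566.312, 303.912] pointing down, gripper open.
Joint ranges: [-3.14, 3.14], [-1.21, 2.06], [-1.07, 1.41], [-3.16, 2.05], [-2.99, -0.16], [-3.1, 3.1]. Speed limits (rad/s): [2.79, 2.79, 3.14, 3.14, 3.14, 3.14].

### API

Orientations are given as a unit quaternion [x, y, z, w].
In Python, from bench import arm, imaging, job_done gives the robot as it stands.
- The arm moves only by the shell command python3 -m crank 'ROWS' [OPENING]. ROWS is a JSON object of lists of equal length, an entry for each row: "delta_pos": the shift along the tool's x, y, z in m, a list of three; "twist": the turn about the tool's z in rad. In form: {"delta_pos": [[tx, ty, tz], ...], "twist": [twist, ...]}. A call has 1 to 8 rows; each row shifts and turns the commanded pose from where the row before left it, along the tool's axes as they then stand; what a row does not reach is not made up. A row lasts 1/12 s, in which the tool goes at most 41.7 mm and 7.16 degrees, less where a joint would pass 70% of its speed; a pose out of reach is approached as far as the arm can. A call is refused whole if a number of a shift passes 0.0417 or a number of a turn 0.125, either way. A call with a gripper value outside its range is refused whole. OPENING is the opening, from 0 (shut) to 1 (fully open), set as the call begins (- or left out, the last holds). The fingers move at their own pace and stop on an object; the grip force is fixed at half the most. Time passes only in rows, so rows that do not move let the fingers close. It gives the time, the measured TCP pose, the force and the opening at its end, in the units of the state.
- arm.read_state(): the state, without advancing time (a new reading comes with each control period).
- imaging.get_image(name): name is "scene" or "top" or "wrist"; returns (picture, depth): 384x512x3 uint8, blue, green, red; 384x512 float32, mm along the optical axis (not along the pixel's ray), 0 where there is no reading.
- imaging.camera_model(name): a dict with "vfov" (degrees; the focal length in pixels is half the picture's height over the tangent of half this angle, whatever the lens; pixels are square), "cx", "cy" (the principal point, pixels), "T" (4x4, takes a point from camera to world coordinates); the wrist camera has in their place "hand_eye" (4x4, takes a point from camera to tool coordinates, whose origin is the TCP and whose axes are the tool frame's). Camera axes: x right, y up, looking along -z (the intrinsics and any distortion apply to the point x, -y, -z); pixel columns grow to the right and rows downward; lengths in mm; the calibration is good to about 2 mm. A picture is of the moment at which its call begins: read the wrist's pose just before it. camera_model takes no time and is no camera call.
- job_done(): hands the job in, once; it reports no verdict.
The state is a dict: "clock": time; "joints": joint angles; "joint_vel": joint speeds; "joint_efforts": joint torques, N m; "position": TCP position; "ee_rot": TCP orientation; "contact_force": force on the tool from outside, world axes, zero at the start; "wrist_torque": the same for the moment, N m; "gripper_width": finger opening in mm.
Only numpy, scipy, OpenCV 4.12 (cv2) and the standard library are available. Lean on these libraries where they do the work, as an engineer would, in place of code of your own. Each camera call takes 0.05 s, during which the arm holds its last target.

## Working session

There is one attempt and no reset: what is moved stays moved. The work goes in short steps, Python scripts to look and compute and a shell command to move; the robot and the scene stay as the last step left them, time stands still between calls to the robot, and variables do not carry over. Pictures are saved under pics/ and viewed, and the job is handed in when it is done.

```bash
ls; mkdir -p pics; python3 - <<'E'
from bench import arm, imaging
import cv2,numpy as np
print(arm.read_state(), arm.nose_length)
for n in ["scene","top","wrist"]:
    p,d=imaging.get_image(n); cv2.imwrite(f"pics/{n}0.png",p); np.save(f"pics/{n}0.npy",d)
    print(n,{k:(np.round(v,4).tolist() if hasattr(v,'__len__') and not isinstance(v,str) else v) for k,v in imaging.camera_model(n).items()})
E
```

```text
pics
{'clock': 0.0, 'joints': array([ 1.39257345e+00,  3.85559491e-01,  6.62302181e-03, -4.87793797e-04,
       -1.19399915e+00, -2.58559576e-01]), 'joint_vel': array([ 0.00167263, -0.00118322,  0.0007855 , -0.00042788, -0.00059038,
        0.00123029]), 'joint_efforts': array([ 6.42457380e-04, -3.92287374e+01,  1.88397771e+01,  4.18611199e+00,
       -4.66789716e-03, -9.70319462e-06]), 'position': array([264.21277692, 565.93718101, 302.82020426]), 'ee_rot': array([-5.37033546e-01,  8.43560178e-01, -6.32389026e-04, -8.91973101e-04]), 'contact_force': array([-0.30736378, -0.36415328, -0.61127421]), 'wrist_torque': array([-0.00668901,  0.00763467,  0.04134514]), 'gripper_width': 85.37031462475832} 72.6
scene {'vfov': 44.43561282952672, 'cx': 251.37477243603342, 'cy': 190.65367640205687, 'T': [[0.6441, -0.3937, 0.6559, 1357.8653], [0.7649, 0.3417, -0.546, -650.8047], [-0.0092, 0.8534, 0.5212, 715.2215], [0.0, 0.0, 0.0, 1.0]]}
top {'vfov': 47.036140348708436, 'cx': 254.18954933405595, 'cy': 193.2536427897917, 'T': [[0.0116, 0.9971, -0.0748, 477.5516], [-0.9999, 0.012, 0.0052, 1.9562], [0.0061, 0.0748, 0.9972, 1282.3097], [0.0, 0.0, 0.0, 1.0]]}
wrist {'vfov': 67.62772449944059, 'cx': 256.1929316524122, 'cy': 193.15164287293516, 'hand_eye': [[1.0, 0.0001, -0.0003, 1.1942], [-0.0, -0.9529, -0.3034, -77.0481], [-0.0003, 0.3034, -0.9529, -69.7574], [0.0, 0.0, 0.0, 1.0]]}
```

View pics/top0.png

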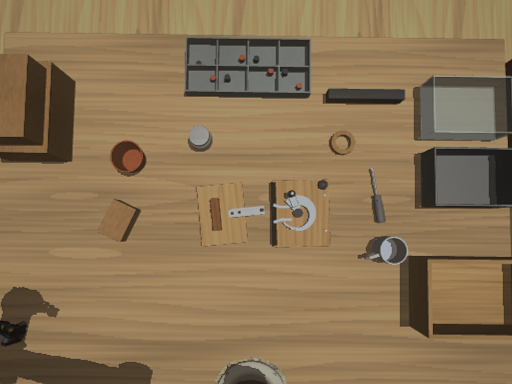

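View pics/scene0.png

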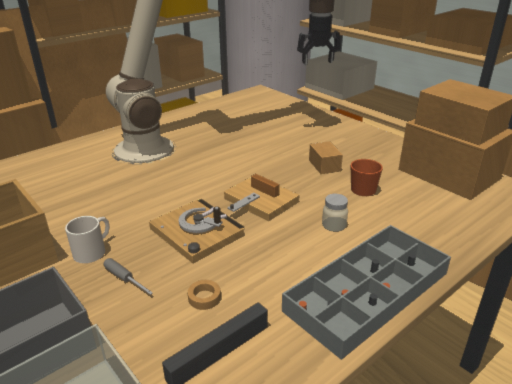

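View pics/wrist0.png

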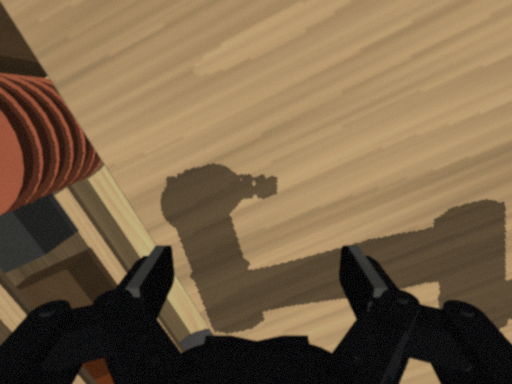

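The top view shows the fixed board around (302,213), the panel around (222,213) with its batten at (216,214), the bolt near (262,211) and the knob at (292,194). The arm is clear of all of these. Next I'll zoom in and measure.

```bash
cat > h.py <<'E'
import numpy as np,cv2
from bench import arm,imaging
def ray(name,px,z,T=None):
    m=imaging.camera_model(name); f=192/np.tan(np.radians(m['vfov']/2))
    T=np.array(m['T']) if T is None else T
    px=np.atleast_2d(px).astype(float)
    d=np.c_[(px[:,0]-m['cx'])/f,-(px[:,1]-m['cy'])/f,-np.ones(len(px))]@T[:3,:3].T
    o=T[:3,3]; t=(z-o[2])/d[:,2]
    return o+d*t[:,None]
def wristT(s):
    from scipy.spatial.transform import Rotation as R
    A=np.eye(4);A[:3,:3]=R.from_quat(s['ee_rot']).as_matrix();A[:3,3]=s['position']
    return A@np.array(imaging.camera_model('wrist')['hand_eye'])
E
python3 - <<'E'
import cv2
p=cv2.imread('pics/top0.png')
cv2.imwrite('pics/topz.png',cv2.resize(p[170:260,185:345],None,fx=5,fy=5,interpolation=cv2.INTER_CUBIC))
p=cv2.imread('pics/scene0.png')
cv2.imwrite('pics/scenez.png',cv2.resize(p[160:270,140:310],None,fx=4.7,fy=4.7,interpolation=cv2.INTER_CUBIC))
E
```

```text
(no output)
```

View pics/topz.png

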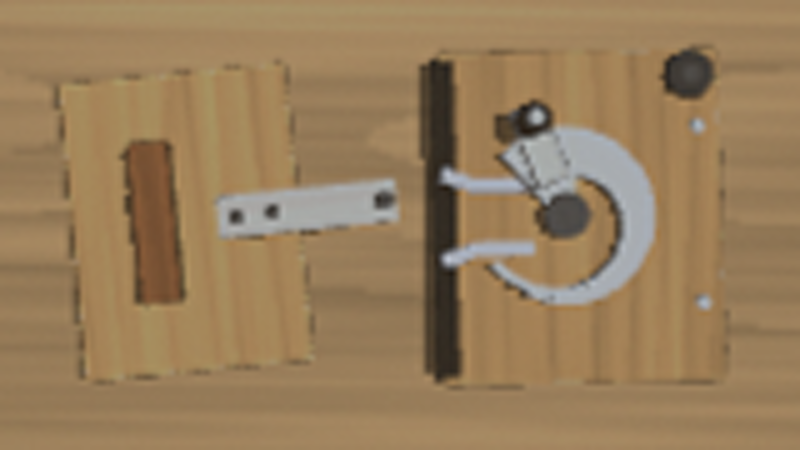

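View pics/scenez.png

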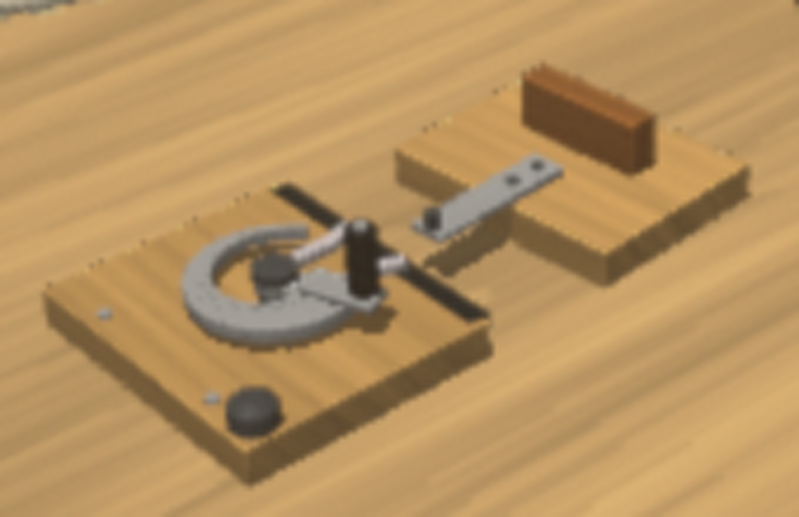

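```bash
cat > m.py <<'E'
from h import *
z=lambda u,v:((u+.5)/5-.5+185,(v+.5)/5-.5+170)
def P(u,v,h): return ray('top',z(u,v),h)[0].round(1)
print('panel corners',[P(*c,24.5) for c in [(62,88),(285,65),(312,362),(85,380)]])
print('batten',[P(*c,60.5) for c in [(125,143),(170,141),(185,301),(137,304)]])
print('bolt',P(385,198,40))
print('frame corners',[P(*c,24) for c in [(443,52),(715,47),(728,384),(458,386)]])
print('cam hub',P(567,213,46),'knob',P(538,115,86),'collar',P(689,72,40))
E
python3 m.py; python3 - <<'E'
import sys; sys.path.insert(0,'.')
from h import *
d=np.load('pics/top0.npy')
m=imaging.camera_model('top');f=192/np.tan(np.radians(m['vfov']/2));T=np.array(m['T'])
for u,v in [(292,193),(298,213),(322,184),(262,210),(216,214),(300,235),(230,235)]:
    D=d[v,u];p=T@np.array([(u-m['cx'])/f*D,-(v-m['cy'])/f*D,-D,1]);print(u,v,p[:3].round(1))
E
```

```text
panel corners [array([587.3, 159.1,  24.5]), array([602.1,  31.8,  24.5]), array([433.1,  14.1,  24.5]), array([421.5, 142.5,  24.5])]
batten [array([554. , 119. ,  60.5]), array([555.4,  94.1,  60.5]), array([467. ,  84.3,  60.5]), array([465.1, 110.7,  60.5])]
bolt [526. -26.  40.]
frame corners [array([610.7, -58.7,  24. ]), array([ 615.5, -214.9,   24. ]), array([ 423.3, -222.1,   24. ]), array([420.5, -68.8,  24. ])]
cam hub [ 518.5 -127.9   46. ] knob [ 570.3 -107.7   86. ] collar [ 599.4 -197.4   40. ]
292 193 [ 569.3 -107.3   85. ]
298 213 [ 516.4 -128.2   43.2]
322 184 [ 599.6 -196.7   37.1]
262 210 [523.9 -27.2  36.6]
216 214 [510.3 100.2  64.2]
300 235 [ 454.6 -136.1   25. ]
230 235 [452.4  62.4  28.3]
```

```bash
python3 -m crank '{"delta_pos":[[0.023,-0.031,0],[0.023,-0.031,0],[0.023,-0.031,0],[0.023,-0.031,0],[0.023,-0.031,0],[0.023,-0.031,0],[0.023,-0.031,0],[0.023,-0.031,0]],"twist":[0,0,0,0,0,0,0,0]}'
python3 -m crank '{"delta_pos":[[0.023,-0.031,0],[0.023,-0.031,0],[0.023,-0.031,0],[0.023,-0.031,0],[0.023,-0.031,0],[0.023,-0.031,0],[0.023,-0.031,0],[0.023,-0.031,0]],"twist":[0,0,0,0,0,0,0,0]}'
python3 -m crank '{"delta_pos":[[0,0,0],[0,0,0],[0,0,0],[0,0,0],[0,0,0],[0,0,0],[0,0,0],[0,0,0]],"twist":[-0.09,-0.09,-0.09,-0.09,-0.09,-0.09,0,0]}'
python3 - <<'E'
from h import *
s=arm.read_state(); p,d=imaging.get_image('wrist'); cv2.imwrite('pics/w1.png',p); np.save('pics/w1.npy',d); np.save('pics/w1T.npy',wristT(s)); print(s['clock'],s['position'],s['ee_rot'],s['joints'],s['contact_force'])
E
```

```text
clock: 0.82
position: [411.6, 292.8, 303.8]
ee_rot: [-0.537, 0.843, 0.0, -0.0]
contact_force: [1.2, -0.3, -0.0]
gripper_width: 85.7
clock: 1.48
position: [558.5, 21.2, 303.8]
ee_rot: [-0.537, 0.844, 0.0, -0.0]
contact_force: [0.8, 0.9, -0.2]
gripper_width: 85.7
clock: 2.15
position: [558.0, 23.0, 303.7]
ee_rot: [0.742, -0.671, -0.0, 0.0]
contact_force: [-0.5, -1.2, 0.4]
gripper_width: 85.2
2.15 [557.99382103  23.01061122 303.65771557] [ 7.41840505e-01 -6.70576308e-01 -1.91254017e-04  2.08115152e-04] [ 3.31354380e-01  2.72238416e-01 -1.57971289e-01 -1.47050273e-04
 -1.14113589e+00  1.34032874e+00] [-0.54101587 -1.18903712  0.42656692]
```

View pics/w1.png

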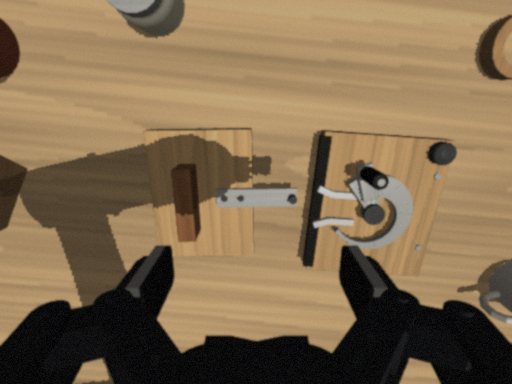

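```bash
python3 - <<'E'
import cv2
p=cv2.imread('pics/w1.png')
cv2.imwrite('pics/w1a.png',cv2.resize(p[115:275,130:270],None,fx=3.7,fy=3.7,interpolation=cv2.INTER_CUBIC))
cv2.imwrite('pics/w1b.png',cv2.resize(p[115:285,290:470],None,fx=3.5,fy=3.5,interpolation=cv2.INTER_CUBIC))
E
```

```text
(no output)
```

View pics/w1a.png

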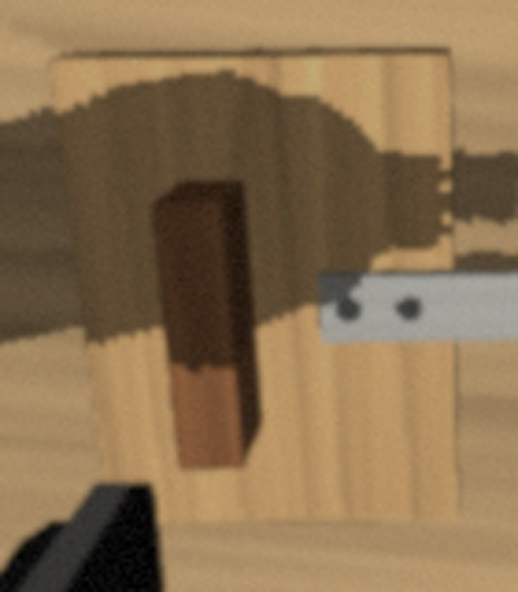

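View pics/w1b.png

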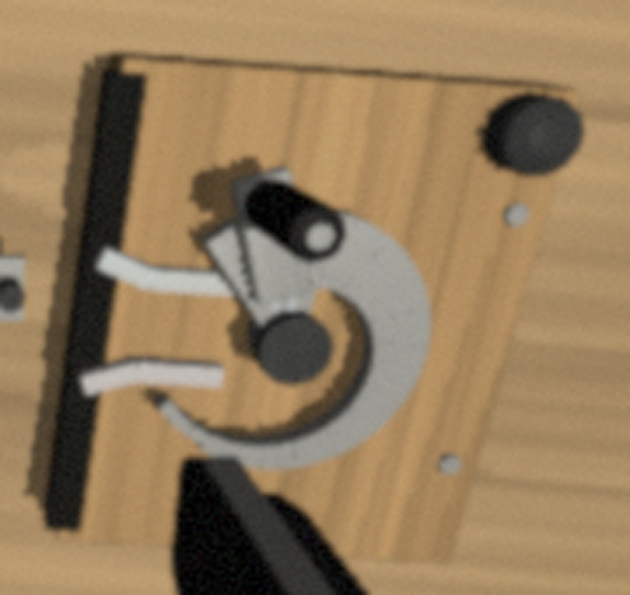

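```bash
cat > m1.py <<'E'
from h import *
T=np.load('pics/w1T.npy')
A=lambda c,h: ray('wrist',((c[0]+.5)/3.7-.5+130,(c[1]+.5)/3.7-.5+115),h,T)[0]
B=lambda c,h: ray('wrist',((c[0]+.5)/3.5-.5+290,(c[1]+.5)/3.5-.5+115),h,T)[0]
def show(n,L):
    L=np.array(L); print(n,L[:,:2].round(1).tolist())
    for i in range(len(L)):
        e=L[(i+1)%len(L)]-L[i]; print('   len %.1f ang %.2f'%(np.hypot(*e[:2]),np.degrees(np.arctan2(e[1],e[0]))))
show('panel',[A(c,24.5) for c in [(52,60),(447,52),(457,514),(105,520)]])
show('batten',[A(c,60.5) for c in [(155,203),(222,195),(240,466),(180,467)]])
show('tongue',[A(c,29.5) for c in [(320,275),(518,270),(518,340),(320,341)]])
show('frame',[B(c,24) for c in [(120,60),(574,88),(450,560),(50,530)]])
show('cheeks ends',[B(c,30) for c in [(105,265),(85,380),(225,285),(222,372)]])
print('hub',B((294,347),46),B((294,347),39),'knob',B((320,236),86),'bolt',B((10,295),40))
E
python3 m1.py
```

```text
panel [[587.7, 160.3], [603.0, 33.7], [436.7, 14.2], [421.0, 143.8]]
   len 127.6 ang -83.08
   len 167.5 ang -173.30
   len 130.6 ang 96.88
   len 167.5 ang 5.67
batten [[553.0, 116.7], [557.5, 96.7], [467.5, 88.1], [465.1, 107.6]]
   len 20.5 ang -77.33
   len 90.4 ang -174.54
   len 19.6 ang 96.84
   len 88.3 ang 5.94
tongue [[525.5, 69.4], [534.0, 2.9], [508.9, 0.0], [501.7, 68.0]]
   len 67.1 ang -82.71
   len 25.2 ang -173.41
   len 68.4 ang 96.09
   len 23.9 ang 3.35
frame [[608.2, -54.2], [614.6, -211.7], [426.6, -220.1], [424.0, -58.1]]
   len 157.6 ang -87.67
   len 188.3 ang -177.42
   len 162.0 ang 90.91
   len 184.3 ang 1.22
cheeks ends [[536.9, -59.8], [492.0, -59.9], [533.8, -104.1], [500.3, -109.9]]
   len 44.9 ang -179.87
   len 60.9 ang -46.56
   len 34.0 ang -170.17
   len 62.1 ang 53.82
hub [ 518.38761114 -126.59672289   46.        ] [ 515.91086416 -129.94283651   39.        ] knob [ 568.10702765 -107.20519563   86.        ] bolt [525.48645382 -25.88524658  40.        ]
```

```bash
python3 -m crank '{"delta_pos":[[-0.0105,0.0049,0.019],[-0.0105,0.0049,0.019],[-0.0105,0.0049,0.019],[-0.0105,0.0049,0.019],[-0.0105,0.0049,0.019],[-0.0105,0.0049,0.019],[-0.0105,0.0049,0.019],[-0.0105,0.0049,0.019]],"twist":[-0.007,0,0,0,0,0,0,0]}'
python3 -m crank '{"delta_pos":[[0,0,0],[0,0,0]],"twist":[0,0]}'
python3 - <<'E'
from h import *
s=arm.read_state(); p,d=imaging.get_image('wrist'); cv2.imwrite('pics/w2.png',p);print(s['position'],s['ee_rot'])
E
```

```text
clock: 2.87
position: [509.7, 102.7, 151.2]
ee_rot: [0.744, -0.668, 0.0, -0.0]
contact_force: [0.1, 0.2, -0.1]
gripper_width: 85.8
clock: 3.03
position: [509.7, 102.4, 151.3]
ee_rot: [0.745, -0.667, -0.0, 0.001]
contact_force: [0.5, 0.4, 1.0]
gripper_width: 85.7
[509.67126394 102.41858733 151.33054152] [ 7.45068788e-01 -6.66986704e-01 -2.31935905e-04  1.08790005e-03]
```

View pics/w2.png

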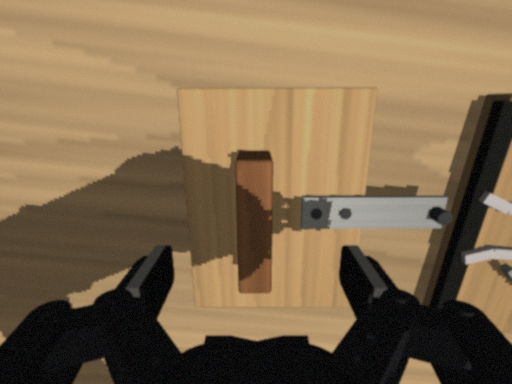

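The batten spans columns 237–271, so it is centred on the jaws and square to them. Next is the descent and the grip.

```bash
python3 -m crank '{"delta_pos":[[0,0,0.016],[0,0,0.016],[0,0,0.016],[0,0,0]],"twist":[0,0,0,0]}'
python3 -m crank '{"delta_pos":[[0,0,0],[0,0,0],[0,0,0],[0,0,0],[0,0,0],[0,0,0],[0,0,0],[0,0,0]],"twist":[0,0,0,0,0,0,0,0]}' 0
python3 - <<'E'
from h import *
s=arm.read_state(); p,d=imaging.get_image('top'); cv2.imwrite('pics/t2.png',p[170:260,185:345].repeat(5,0).repeat(5,1));print(s)
E
```

```text
clock: 3.42
position: [509.6, 101.4, 102.7]
ee_rot: [0.744, -0.668, -0.001, 0.001]
contact_force: [-0.4, -0.3, -0.2]
gripper_width: 85.6
clock: 4.08
position: [510.6, 102.7, 105.0]
ee_rot: [0.745, -0.667, 0.0, -0.001]
contact_force: [-1.4, 1.9, 7.6]
gripper_width: 21.1
{'clock': 4.0833, 'joints': array([ 5.10535440e-01,  4.48516860e-01, -4.87281747e-01,  3.78047762e-04,
       -6.32945566e-01,  1.17073181e+00]), 'joint_vel': array([ 3.94146940e-04,  2.25219822e-03, -3.01925369e-03,  7.68517064e-05,
        1.01033943e-03, -1.01541625e-04]), 'joint_efforts': array([-8.44440423e-01, -3.24664843e+01,  1.08627561e+01,  2.51678534e+00,
        1.89934736e-01,  1.50843087e-02]), 'position': array([510.57312474, 102.73943817, 104.98293662]), 'ee_rot': array([ 7.45167064e-01, -6.66877036e-01,  4.38511490e-04, -9.34386806e-04]), 'contact_force': array([-1.3527837 ,  1.89107058,  7.56747077]), 'wrist_torque': array([ 0.46699662,  0.4779872 , -0.00281321]), 'gripper_width': 21.125872334251618}
```

View pics/t2.png

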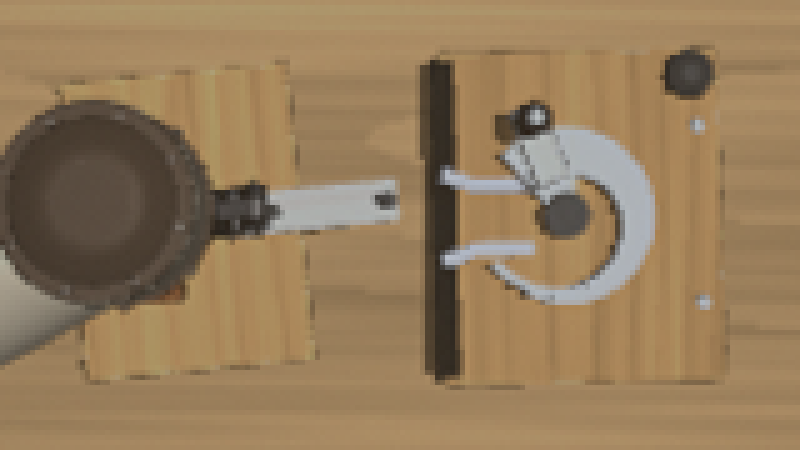

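```bash
python3 -m crank '{"delta_pos":[[0,0,-0.0018],[0,0.0005,0],[0,0.0005,0],[0,0.0005,0],[0,0,0],[0,0,0]],"twist":[0,0.0175,0.018,0.0185,0.0185,0]}'
python3 - <<'E'
from h import *
s=arm.read_state(); p,d=imaging.get_image('wrist'); cv2.imwrite('pics/w3.png',p);np.save('pics/w3T.npy',wristT(s))
q=s['ee_rot'];print(np.degrees(np.arctan2(2*q[0]*q[1],q[0]**2-q[1]**2)),s['wrist_torque'])
E
```

```text
clock: 4.63
position: [508.1, 101.9, 105.2]
ee_rot: [0.72, -0.694, -0.0, 0.001]
contact_force: [0.6, 0.1, -6.6]
gripper_width: 21.1
-87.93628437955407 [ 0.11859018 -0.19051314 -0.01339005]
```

View pics/w3.png

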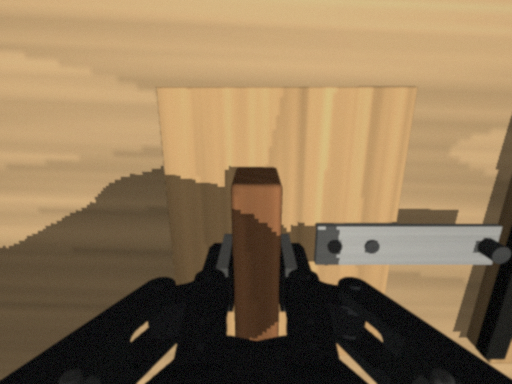

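```bash
python3 - <<'E'
from h import *
T=np.load('pics/w3T.npy')
W=lambda c,h: ray('wrist',c,h,T)[0].round(1)
print('bolt w',W((502,255),40),'tongue',W((316,224),29.5),W((316,265),29.5),W((498,224),29.5),W((498,264),29.5),'panel far corners',W((157,87),24.5),W((415,87),24.5),'batten',W((233,184),60.5),W((281,184),60.5),W((236,339),60.5),W((279,336),60.5))
p,d=imaging.get_image('top'); cv2.imwrite('pics/t3.png',cv2.resize(p[170:260,185:345],None,fx=5,fy=5,interpolation=cv2.INTER_CUBIC))
E
```

```text
bolt w [511.8 -29.4  40. ] tongue [521.6  68.5  29.5] [495.8  65.9  29.5] [525.2 -31.8  29.5] [500.3 -39.2  29.5] panel far corners [589.7 152.8  24.5] [594.3  25.8  24.5] batten [551.8 112.2  60.5] [552.5  92.3  60.5] [471.2 109.8  60.5] [473.9  88.4  60.5]
```

View pics/t3.png

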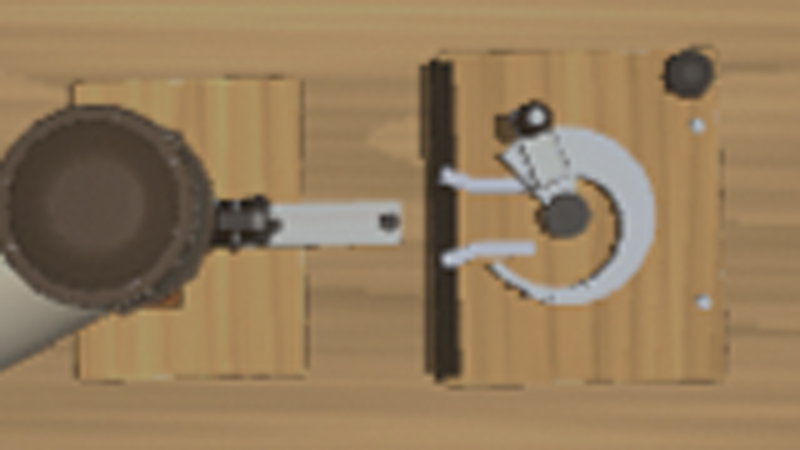

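```bash
python3 -m crank '{"delta_pos":[[0,-0.001,0.0008],[0.006,0,0],[0.006,0,0],[0.006,0,0],[0.006,0,0],[0.006,0,0],[0.006,0,0],[0.004,0,0]],"twist":[0,0,0,0,0,0,0,0]}'
python3 -m crank '{"delta_pos":[[0,0,0],[0,0,0]],"twist":[0,0]}'
python3 - <<'E'
from h import *
p,d=imaging.get_image('top'); cv2.imwrite('pics/t4.png',cv2.resize(p[170:260,185:345],None,fx=5,fy=5,interpolation=cv2.INTER_CUBIC))
E
```

```text
clock: 5.4
position: [511.1, 61.4, 105.0]
ee_rot: [0.72, -0.694, 0.0, -0.0]
contact_force: [0.7, 2.4, -4.0]
gripper_width: 21.0
clock: 5.57
position: [511.0, 61.4, 105.0]
ee_rot: [0.72, -0.694, 0.0, 0.0]
contact_force: [-0.3, -2.7, -3.8]
gripper_width: 21.1
```

View pics/t4.png

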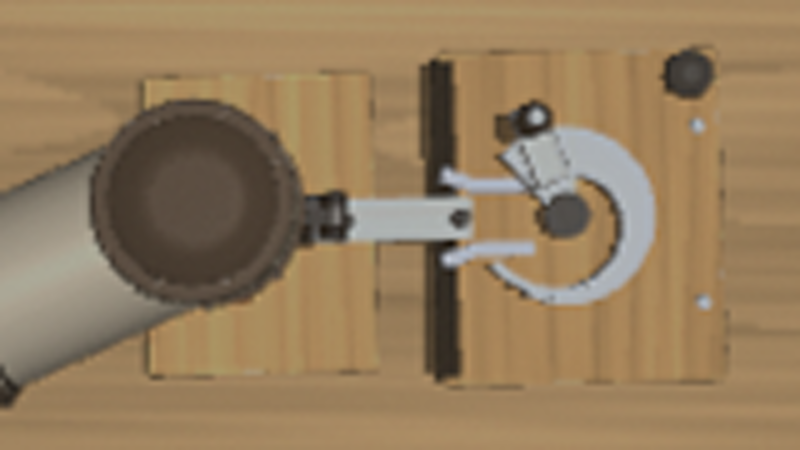

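The bolt at (460,218) is centred between the cheeks at 177 and 258. I'll advance toward the seal.

```bash
python3 -m crank '{"delta_pos":[[0.004,0,0],[0.004,0,0],[0.004,0,0],[0.004,0,0],[0.004,0,0]],"twist":[0,0,0,0,0]}'
for i in 1; do python3 -m crank '{"delta_pos":[[0.001,0,0],[0,0,0]],"twist":[0,0]}'; done
python3 -m crank '{"delta_pos":[[0.001,0,0],[0,0,0]],"twist":[0,0]}'
python3 -m crank '{"delta_pos":[[0.001,0,0],[0,0,0]],"twist":[0,0]}'
```

```text
clock: 6.03
position: [512.0, 42.1, 105.0]
ee_rot: [0.72, -0.694, 0.0, -0.0]
contact_force: [0.8, 2.7, -2.8]
gripper_width: 20.6
clock: 6.2
position: [511.9, 40.7, 105.0]
ee_rot: [0.72, -0.694, 0.0, -0.0]
contact_force: [1.8, -0.5, -2.8]
gripper_width: 21.2
clock: 6.37
position: [512.0, 40.1, 105.0]
ee_rot: [0.72, -0.694, 0.0, -0.0]
contact_force: [0.7, -0.7, -2.4]
gripper_width: 21.1
clock: 6.53
position: [512.0, 39.3, 105.0]
ee_rot: [0.72, -0.694, 0.0, -0.0]
contact_force: [-0.1, 2.0, -2.6]
gripper_width: 21.0
```

```bash
python3 -m crank '{"delta_pos":[[0.0007,0,0],[0,0,0]],"twist":[0,0]}' | grep -E "posi|contact"
python3 -m crank '{"delta_pos":[[0.0007,0,0],[0,0,0]],"twist":[0,0]}' | grep -E "posi|contact"
python3 -m crank '{"delta_pos":[[0.0007,0,0],[0,0,0]],"twist":[0,0]}' | grep -E "posi|contact"
python3 -m crank '{"delta_pos":[[0.0007,0,0],[0,0,0]],"twist":[0,0]}' | grep -E "posi|contact"
```

```text
position: [512.0, 38.6, 105.0]
contact_force: [-0.3, 2.5, -2.0]
position: [512.0, 37.9, 105.0]
contact_force: [-0.5, 3.3, -0.4]
position: [512.1, 37.2, 105.0]
contact_force: [0.2, 3.2, -1.6]
position: [512.1, 36.4, 105.0]
contact_force: [-0.4, 3.1, -1.6]
```

```bash
python3 - <<'E'
from h import *
p,d=imaging.get_image('top'); cv2.imwrite('pics/t5.png',cv2.resize(p[170:260,185:345],None,fx=5,fy=5,interpolation=cv2.INTER_CUBIC))
p,d=imaging.get_image('scene'); cv2.imwrite('pics/s5.png',cv2.resize(p[160:270,140:310],None,fx=4.7,fy=4.7,interpolation=cv2.INTER_CUBIC))
E
```

```text
(no output)
```

View pics/t5.png

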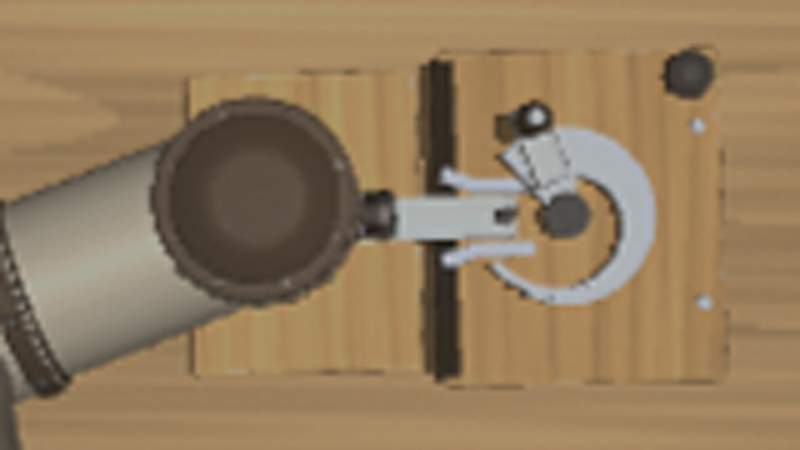

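View pics/s5.png

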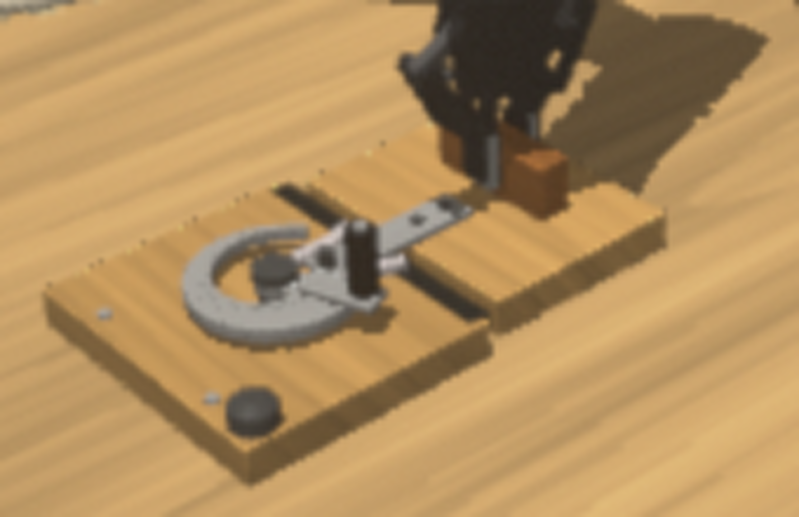

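The bolt at (505,215) is inside the mouth, about 35 mm from the hub at (567,213). There is no seal contact yet; the 3 N reading is sliding friction.

```bash
python3 -m crank '{"delta_pos":[[0.0007,0,0],[0,0,0]],"twist":[0,0]}' | grep -E "posi|contact"
python3 -m crank '{"delta_pos":[[0.0007,0,0],[0,0,0]],"twist":[0,0]}' | grep -E "posi|contact"
python3 -m crank '{"delta_pos":[[0.0007,0,0],[0,0,0]],"twist":[0,0]}' | grep -E "posi|contact"
```

```text
position: [512.1, 35.7, 105.0]
contact_force: [0.4, 3.4, -1.0]
position: [512.2, 35.0, 105.0]
contact_force: [0.2, 3.9, 0.1]
position: [512.2, 34.3, 105.0]
contact_force: [-0.5, 3.7, -0.2]
```

```bash
python3 -m crank '{"delta_pos":[[0.0006,0,0],[0,0,0]],"twist":[0,0]}' | grep -E "posi|contact"
python3 -m crank '{"delta_pos":[[0.0006,0,0],[0,0,0]],"twist":[0,0]}' | grep -E "posi|contact"
```

```text
position: [512.2, 33.7, 105.0]
contact_force: [-0.1, 3.5, -0.1]
position: [512.2, 33.1, 105.0]
contact_force: [0.7, 3.9, 0.5]
```

```bash
python3 -m crank '{"delta_pos":[[0.0006,0,0],[0,0,0]],"twist":[0,0]}' | grep -E "posi|contact"
python3 -m crank '{"delta_pos":[[0.0006,0,0],[0,0,0]],"twist":[0,0]}' | grep -E "posi|contact"
python3 -m crank '{"delta_pos":[[0.0006,0,0],[0,0,0]],"twist":[0,0]}' | grep -E "posi|contact"
```

```text
position: [512.3, 32.5, 105.0]
contact_force: [-1.4, 4.0, 1.0]
position: [512.3, 31.9, 105.0]
contact_force: [-0.1, 3.8, 0.4]
position: [512.3, 31.3, 105.0]
contact_force: [-0.7, 3.9, 2.1]
```

```bash
python3 -m crank '{"delta_pos":[[0.0006,0,0],[0,0,0]],"twist":[0,0]}' | grep -E "posi|contact"
python3 -m crank '{"delta_pos":[[0.0006,0,0],[0,0,0]],"twist":[0,0]}' | grep -E "posi|contact"
python3 -m crank '{"delta_pos":[[0.0006,0,0],[0,0,0]],"twist":[0,0]}' | grep -E "posi|contact"
```

```text
position: [512.3, 30.7, 105.0]
contact_force: [0.7, 4.3, 1.3]
position: [512.3, 30.1, 105.0]
contact_force: [-0.8, 3.8, 1.0]
position: [512.4, 29.5, 105.0]
contact_force: [0.6, 3.5, 2.3]
```

```bash
python3 -m crank '{"delta_pos":[[0.0006,0,0],[0,0,0]],"twist":[0,0]}' | grep -E "posi|contact"
python3 -m crank '{"delta_pos":[[0.0006,0,0],[0,0,0]],"twist":[0,0]}' | grep -E "posi|contact"
```

```text
position: [512.4, 28.9, 105.0]
contact_force: [0.3, 3.8, 2.5]
position: [512.4, 28.3, 105.0]
contact_force: [-0.2, 4.6, 2.0]
```

```bash
python3 -m crank '{"delta_pos":[[0.0006,0,0],[0,0,0]],"twist":[0,0]}' | grep -E "posi|contact"
python3 -m crank '{"delta_pos":[[0.0006,0,0],[0,0,0]],"twist":[0,0]}' | grep -E "posi|contact"
```

```text
position: [512.4, 27.8, 105.0]
contact_force: [0.1, 5.1, 2.9]
position: [512.5, 27.5, 105.0]
contact_force: [-0.1, 7.4, 2.3]
```

```bash
python3 - <<'E'
from h import *
p,d=imaging.get_image('top'); cv2.imwrite('pics/t6.png',cv2.resize(p[170:260,185:345],None,fx=5,fy=5,interpolation=cv2.INTER_CUBIC))
E
```

```text
(no output)
```

View pics/t6.png

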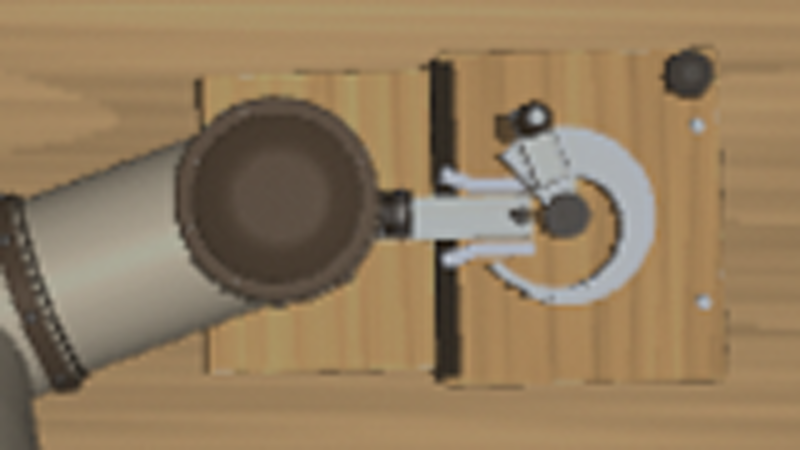

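The panel has met the seal: force rose from 4 to 7.4 N and the panel edge sits against the dark strip. Now I'll release and lift.

```bash
python3 -m crank '{"delta_pos":[[0,0,0],[0,0,0],[0,0,-0.002],[0,0,-0.003],[0,0,-0.01],[0,0,-0.02],[0,0,-0.03],[0,0,-0.03]],"twist":[0,0,0,0,0,0,0,0]}' 0.6
python3 -m crank '{"delta_pos":[[0,0,-0.03],[0,0,-0.03],[0,0,-0.03],[0,0,0]],"twist":[0,0,0,0]}' 1
python3 - <<'E'
from h import *
s=arm.read_state();p,d=imaging.get_image('wrist'); cv2.imwrite('pics/w7.png',p);np.save('pics/w7T.npy',wristT(s))
p,d=imaging.get_image('top'); cv2.imwrite('pics/t7.png',cv2.resize(p[170:260,185:345],None,fx=5,fy=5,interpolation=cv2.INTER_CUBIC))
E
```

```text
clock: 10.52
position: [511.7, 26.6, 201.1]
ee_rot: [0.72, -0.694, -0.0, 0.001]
contact_force: [0.7, -0.5, -0.3]
gripper_width: 51.2
clock: 10.85
position: [514.7, 27.2, 297.6]
ee_rot: [0.721, -0.693, 0.004, -0.006]
contact_force: [0.9, 0.3, -0.2]
gripper_width: 85.6
```

View pics/w7.png

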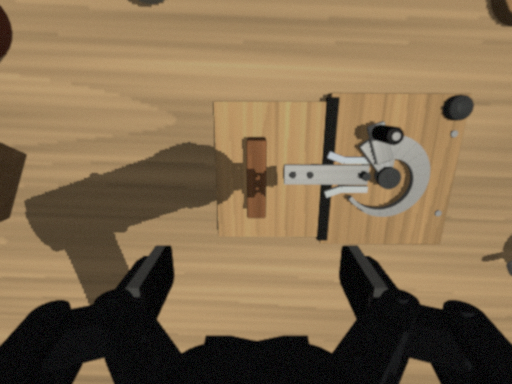

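View pics/t7.png

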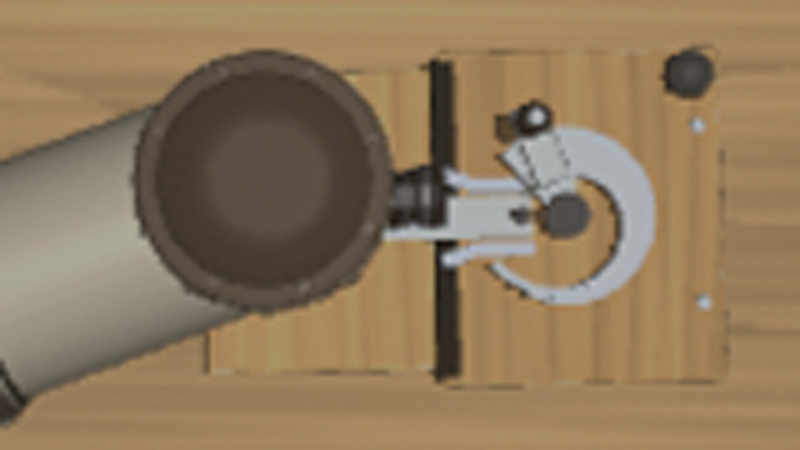

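```bash
python3 -m crank '{"delta_pos":[[0.0273,-0.0103,0.01],[0.0273,-0.0103,0.01],[0.0273,-0.0103,0.01],[0.0273,-0.0103,0.01],[0.0273,-0.0103,0.01],[0,0,0.03],[0,0,0],[0,0,0]],"twist":[0,0,0,0,0,0,0,0]}'
python3 - <<'E'
from h import *
s=arm.read_state();p,d=imaging.get_image('wrist'); cv2.imwrite('pics/w8.png',p);np.save('pics/w8T.npy',wristT(s)); print(s['position'])
E
```

```text
clock: 11.62
position: [567.3, -107.8, 207.5]
ee_rot: [0.72, -0.694, -0.002, 0.003]
contact_force: [0.1, 0.4, 1.0]
gripper_width: 85.6
[ 567.26577057 -107.7533529   207.54223374]
```

View pics/w8.png

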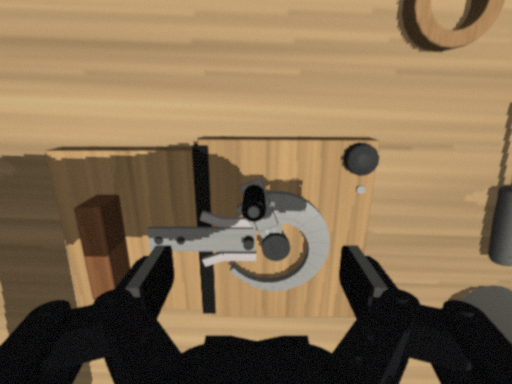

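```bash
python3 - <<'E'
from h import *
T=np.load('pics/w8T.npy')
W=lambda c,h: ray('wrist',c,h,T)[0].round(1)
print('knob',W((254,211),86),'hub',W((275,246),46),'board far corners',W((198,138),24),W((377,139),24),'bolt',W((248,242),40))
E
```

```text
knob [ 568.6 -107.    86. ] hub [ 519.6 -127.4   46. ] board far corners [610.6 -56.2  24. ] [ 615.5 -212.5   24. ] bolt [ 519.6 -102.9   40. ]
```

```bash
python3 -m crank '{"delta_pos":[[-0.0005,-0.0015,0.02],[0,0,0.02],[0,0,0.02],[0,0,0.016],[0,0,0.008],[0,0,0],[0,0,0]],"twist":[0,0,0,0,0,0,0]}'
python3 -m crank '{"delta_pos":[[0,0,0],[0,0,0],[0,0,0],[0,0,0],[0,0,0],[0,0,0],[0,0,0],[0,0,0]],"twist":[0,0,0,0,0,0,0,0]}' 0
python3 - <<'E'
from h import *
s=arm.read_state();p,d=imaging.get_image('scene'); cv2.imwrite('pics/s9.png',cv2.resize(p[140:270,140:310],None,fx=4,fy=4)); print(s['position'],s['joints'])
E
```

```text
clock: 12.25
position: [571.1, -106.3, 127.2]
ee_rot: [0.721, -0.693, 0.001, -0.0]
contact_force: [1.0, -0.3, 0.2]
gripper_width: 85.7
clock: 12.92
position: [570.6, -106.8, 126.4]
ee_rot: [0.72, -0.694, 0.0, -0.0]
contact_force: [-0.8, 0.8, 4.3]
gripper_width: 16.5
[ 570.57314897 -106.83366502  126.38403149] [ 9.38598153e-02  4.94367173e-01 -3.18743554e-01  2.50450101e-04
 -7.57194609e-01  1.51461097e+00]
```

View pics/s9.png

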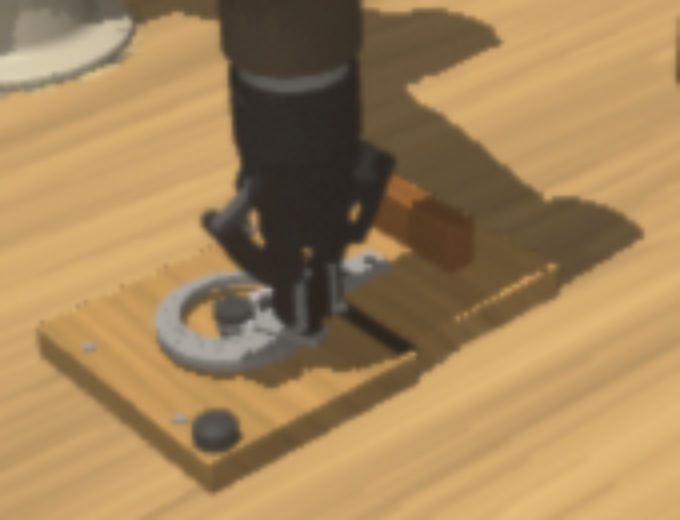

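```bash
cat > arc.py <<'E'
from h import *
import sys
C=np.array([518.7,-127.8]); 
def go(phi_now,dphi,n,start):
    q=arm.read_state()['ee_rot'];x=np.array([q[0]**2-q[1]**2,2*q[0]*q[1]]);x/=np.hypot(*x);y=np.array([x[1],-x[0]])
    p=np.array(start);err=np.zeros(2);out=[]
    for i in range(1,n+1):
        t=C+56*np.array([np.cos(phi_now-i*dphi),np.sin(phi_now-i*dphi)]);d=t-p
        r=np.round(np.array([d@x,d@y])/1000,4); out.append([float(r[0]),float(r[1])]); p=p+(r[0]*x+r[1]*y)*1000
    return out,p
if __name__=='__main__':
    s=arm.read_state();print(np.degrees(np.arctan2(*(s['position'][:2]-C)[::-1])),np.hypot(*(s['position'][:2]-C)))
    o,p=go(float(sys.argv[1]),float(sys.argv[2]),int(sys.argv[3]),[float(sys.argv[4]),float(sys.argv[5])])
    for i in range(0,len(o),8): print(o[i:i+8])
    print(p)
E
python3 arc.py 0.384 0.1 28 570.6 -106.8
```

```text
22.03156307930097 55.97510247621708
[[0.0054, -0.0017], [0.0055, -0.001], [0.0055, -0.0006], [0.0056, 0.0], [0.0056, 0.0006], [0.0055, 0.0012], [0.0053, 0.0016], [0.0052, 0.0022]]
[[0.0049, 0.0027], [0.0046, 0.0032], [0.0042, 0.0036], [0.0039, 0.0041], [0.0035, 0.0044], [0.003, 0.0047], [0.0025, 0.005], [0.002, 0.0052]]
[[0.0015, 0.0054], [0.0009, 0.0055], [0.0004, 0.0056], [-0.0002, 0.0056], [-0.0007, 0.0056], [-0.0013, 0.0054], [-0.0018, 0.0053], [-0.0024, 0.0051]]
[[-0.0028, 0.0048], [-0.0033, 0.0045], [-0.0038, 0.0042], [-0.0041, 0.0037]]
[ 476.83823235 -164.99536861]
```

```bash
python3 -m crank '{"delta_pos":[[0.0054,-0.0017,0],[0.0055,-0.001,0],[0.0055,-0.0006,0],[0.0056,0,0],[0.0056,0.0006,0],[0.0055,0.0012,0],[0.0053,0.0016,0],[0.0052,0.0022,0]],"twist":[0,0,0,0,0,0,0,0]}'; python3 -m crank '{"delta_pos":[[0,0,0]],"twist":[0]}'; python3 arc.py 0 0.1 1 0 0|head -1
```

```text
clock: 13.63
position: [569.5, -150.8, 126.4]
ee_rot: [0.72, -0.694, -0.0, 0.0]
contact_force: [-2.6, 4.3, 7.5]
gripper_width: 16.3
clock: 13.72
position: [569.1, -151.5, 126.3]
ee_rot: [0.72, -0.694, -0.0, 0.001]
contact_force: [-3.9, -0.2, 6.5]
gripper_width: 16.5
-25.21239291266105 55.68121706281402
```

```bash
python3 -m crank '{"delta_pos":[[0.0049,0.0027,-0.0007],[0.0046,0.0032,0],[0.0042,0.0036,0],[0.0039,0.0041,0],[0.0035,0.0044,0],[0.003,0.0047,0],[0.0025,0.005,0],[0.002,0.0052,0]],"twist":[0,0,0,0,0,0,0,0]}'; python3 -m crank '{"delta_pos":[[0,0,0]],"twist":[0]}'; python3 arc.py 0 0.1 1 0 0|head -1
```

```text
clock: 14.38
position: [537.7, -180.1, 126.4]
ee_rot: [0.72, -0.694, -0.0, -0.001]
contact_force: [-0.9, 7.7, 2.3]
gripper_width: 16.2
clock: 14.47
position: [536.8, -180.4, 126.4]
ee_rot: [0.72, -0.694, -0.001, 0.0]
contact_force: [-1.5, 4.6, 3.7]
gripper_width: 16.3
-71.00564989445132 55.610891284702205
```

```bash
python3 -m crank '{"delta_pos":[[0.0011,0.0054,0],[0.0009,0.0055,0],[0.0004,0.0056,0],[-0.0002,0.0056,0],[-0.0007,0.0056,0],[-0.0013,0.0054,0],[-0.0018,0.0053,0],[-0.0024,0.0051,0]],"twist":[0,0,0,0,0,0,0,0]}'; python3 -m crank '{"delta_pos":[[0,0,0]],"twist":[0]}'; python3 arc.py 0 0.1 1 0 0|head -1
python3 - <<'E'
from h import *
p,d=imaging.get_image('top'); cv2.imwrite('pics/t9.png',cv2.resize(p[170:260,185:345],None,fx=5,fy=5,interpolation=cv2.INTER_CUBIC))
E
```

```text
clock: 15.13
position: [494.4, -178.0, 126.5]
ee_rot: [0.72, -0.694, 0.001, -0.0]
contact_force: [3.4, 3.4, -4.4]
gripper_width: 16.1
clock: 15.22
position: [493.4, -177.5, 126.5]
ee_rot: [0.72, -0.694, -0.0, -0.0]
contact_force: [2.7, 4.8, -1.8]
gripper_width: 16.2
-116.9849262495659 55.7925953507146
```

View pics/t9.png

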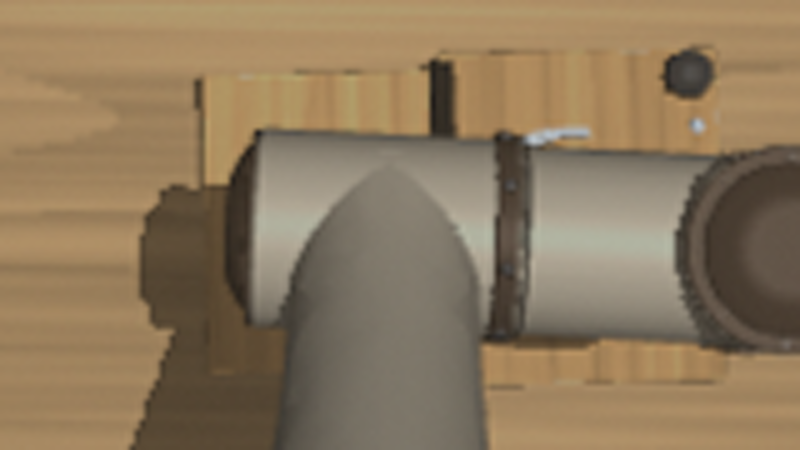

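The collar at (689,72) and the panel haven't moved. From here I'll take smaller steps and compute the tangential force.

```bash
cat > ft.py <<'E'
from h import *
C=np.array([518.7,-127.8]); s=arm.read_state()
F=[]
r=s['position'][:2]-C; ph=np.arctan2(r[1],r[0]); 
t=np.array([np.sin(ph),-np.cos(ph)]); n=np.array([np.cos(ph),np.sin(ph)])
f=s['contact_force']; print('t%.2f q~%.3f r%.1f  tang %.1f  rad %.1f z %.1f'%(s['clock'],0.326-ph,np.hypot(*r),-f[:2]@t,f[:2]@n,f[2]))
E
python3 arc.py -2.042 0.05 12 493.4 -177.5
```

```text
-116.93634234950972 55.77117018516383
[[-0.0012, 0.0025], [-0.0016, 0.0024], [-0.0016, 0.0022], [-0.0018, 0.0022], [-0.0019, 0.0021], [-0.002, 0.002], [-0.002, 0.0018], [-0.0022, 0.0018]]
[[-0.0022, 0.0017], [-0.0024, 0.0015], [-0.0024, 0.0015], [-0.0025, 0.0013]]
[ 469.52102278 -154.58200604]
```

```bash
python3 -m crank '{"delta_pos":[[-0.0014,0.0025,0],[-0.0016,0.0024,0],[-0.0016,0.0022,0],[-0.0018,0.0022,0],[0,0,0]],"twist":[0,0,0,0,0]}'>/dev/null; python3 ft.py;  python3 -m crank '{"delta_pos":[[-0.0019,0.0021,0],[-0.002,0.002,0],[0,0,0]],"twist":[0,0,0]}'>/dev/null; python3 ft.py; python3 -m crank '{"delta_pos":[[-0.002,0.0018,0],[0,0,0]],"twist":[0,0]}'>/dev/null; python3 ft.py
```

```text
t15.68 q~2.565 r55.8  tang 1.3  rad -4.3 z -3.5
t15.93 q~2.665 r55.8  tang 1.0  rad -3.6 z -3.6
t16.10 q~2.712 r55.8  tang 0.7  rad -2.2 z -4.2
```

```bash
python3 -m crank '{"delta_pos":[[-0.0022,0.0018,0],[0,0,0]],"twist":[0,0]}'>/dev/null; python3 ft.py;  python3 -m crank '{"delta_pos":[[-0.0022,0.0017,0],[0,0,0]],"twist":[0,0]}'>/dev/null; python3 ft.py; python3 -m crank '{"delta_pos":[[-0.0024,0.0015,0],[0,0,0]],"twist":[0,0]}'>/dev/null; python3 ft.py
```

```text
t16.27 q~2.763 r55.8  tang 0.8  rad -1.8 z -5.2
t16.43 q~2.813 r55.8  tang 1.0  rad -0.5 z -3.8
t16.60 q~2.865 r55.8  tang 1.0  rad -0.5 z -3.4
```

```bash
python3 arc.py -2.54 0.035 12 471.9 -159.5 | tail -4; python3 -m crank '{"delta_pos":[[-0.0019,0.0012,0],[0,0,0]],"twist":[0,0]}'>/dev/null; python3 ft.py;  python3 -m crank '{"delta_pos":[[-0.0019,0.0010,0],[0,0,0]],"twist":[0,0]}'>/dev/null; python3 ft.py
```

```text
-145.46639018013008 55.81243091507464
[[-0.0017, 0.0004], [-0.0017, 0.0009], [-0.0017, 0.0009], [-0.0018, 0.0009], [-0.0018, 0.0008], [-0.0018, 0.0007], [-0.0019, 0.0006], [-0.0018, 0.0006]]
[[-0.0019, 0.0005], [-0.0019, 0.0005], [-0.0019, 0.0003], [-0.002, 0.0004]]
[ 463.58259685 -137.89720377]
t16.77 q~2.904 r55.8  tang 0.5  rad 0.8 z -3.0
t16.93 q~2.943 r55.8  tang 0.9  rad 1.6 z -3.5
```

```bash
python3 -m crank '{"delta_pos":[[-0.0018,0.0009,0],[0,0,0]],"twist":[0,0]}'>/dev/null; python3 ft.py;  python3 -m crank '{"delta_pos":[[-0.0018,0.0008,0],[0,0,0]],"twist":[0,0]}'>/dev/null; python3 ft.py
```

```text
t17.10 q~2.979 r55.8  tang 1.4  rad 2.0 z -3.5
t17.27 q~3.014 r55.8  tang 0.5  rad 2.1 z -2.9
```

```bash
python3 -m crank '{"delta_pos":[[-0.0018,0.0007,0],[0,0,0]],"twist":[0,0]}'>/dev/null; python3 ft.py;  python3 -m crank '{"delta_pos":[[-0.0018,0.0006,0],[0,0,0]],"twist":[0,0]}'>/dev/null; python3 ft.py
```

```text
t17.43 q~3.049 r55.8  tang 0.1  rad 2.7 z -2.7
t17.60 q~3.084 r55.8  tang 1.6  rad 4.9 z -2.1
```

```bash
python3 -m crank '{"delta_pos":[[-0.0018,0.0006,0],[0,0,0]],"twist":[0,0]}'>/dev/null; python3 ft.py
```

```text
t17.77 q~3.118 r55.8  tang 0.9  rad 4.9 z -0.5
```

```bash
python3 -m crank '{"delta_pos":[[-0.0017,0.0005,0],[0,0,0]],"twist":[0,0]}'>/dev/null; python3 ft.py
```

```text
t17.93 q~3.149 r55.8  tang 0.5  rad 4.8 z -1.3
```

```bash
python3 -m crank '{"delta_pos":[[-0.0016,0.0010,0],[0,0,0]],"twist":[0,0]}'>/dev/null; python3 ft.py
```

```text
t18.10 q~3.180 r55.9  tang -0.2  rad 4.5 z -2.2
```

```bash
python3 -m crank '{"delta_pos":[[-0.0017,0.0006,0],[0,0,0]],"twist":[0,0]}'>/dev/null; python3 ft.py
```

```text
t18.27 q~3.210 r55.9  tang 3.1  rad 4.7 z -2.3
```

```bash
python3 -m crank '{"delta_pos":[[-0.0017,0.0004,0],[0,0,0]],"twist":[0,0]}'>/dev/null; python3 ft.py
```

```text
t18.43 q~3.238 r56.0  tang 3.8  rad 2.8 z -3.0
```

```bash
python3 -m crank '{"delta_pos":[[-0.0012,0.0003,0],[0,0,0]],"twist":[0,0]}'>/dev/null; python3 ft.py;python3 -m crank '{"delta_pos":[[0,0,0]],"twist":[0]}'>/dev/null; python3 ft.py
```

```text
t18.60 q~3.257 r56.0  tang 5.4  rad 4.7 z -3.0
t18.68 q~3.257 r56.0  tang 4.5  rad 3.4 z -3.5
```

```bash
python3 -m crank '{"delta_pos":[[-0.0012,0.0003,0],[0,0,0]],"twist":[0,0]}'>/dev/null; python3 ft.py;python3 -m crank '{"delta_pos":[[0,0,0]],"twist":[0]}'>/dev/null; python3 ft.py
```

```text
t18.85 q~3.277 r56.0  tang 5.2  rad 3.8 z -3.8
t18.93 q~3.278 r56.0  tang 4.5  rad 3.3 z -4.1
```

```bash
python3 -m crank '{"delta_pos":[[-0.0015,0.0003,0],[0,0,0]],"twist":[0,0]}'>/dev/null; python3 ft.py;python3 -m crank '{"delta_pos":[[0,0,0]],"twist":[0]}'>/dev/null; python3 ft.py
```

```text
t19.10 q~3.305 r56.0  tang 4.5  rad 3.4 z -4.0
t19.18 q~3.305 r56.1  tang 5.3  rad 2.8 z -4.3
```

```bash
python3 -m crank '{"delta_pos":[[-0.0015,0.0003,0],[0,0,0]],"twist":[0,0]}'>/dev/null; python3 ft.py;python3 -m crank '{"delta_pos":[[0,0,0]],"twist":[0]}'>/dev/null; python3 ft.py
```

```text
t19.35 q~3.332 r56.1  tang 5.4  rad 2.7 z -4.1
t19.43 q~3.332 r56.1  tang 5.1  rad 3.6 z -4.5
```

```bash
python3 - <<'E'
from h import *
p,d=imaging.get_image('wrist'); cv2.imwrite('pics/w10.png',p)
E
python3 -m crank '{"delta_pos":[[-0.0013,0.0002,0],[0,0,0]],"twist":[0,0]}'>/dev/null; python3 ft.py;python3 -m crank '{"delta_pos":[[0,0,0]],"twist":[0]}'>/dev/null; python3 ft.py
```

```text
t19.65 q~3.355 r56.1  tang 5.1  rad 3.4 z -4.9
t19.73 q~3.355 r56.1  tang 4.6  rad 2.4 z -4.2
```

View pics/w10.png

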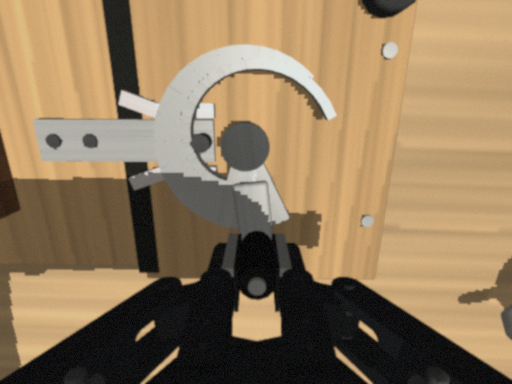

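The wrist view shows the hook wrapped around the bolt at (202,143) and the knob centred in the pads at (257,287). The steady 5 N looks like the panel being dragged, so I'll continue in small steps.

```bash
python3 -m crank '{"delta_pos":[[-0.0013,0.0002,0],[0,0,0]],"twist":[0,0]}'>/dev/null; python3 ft.py;python3 -m crank '{"delta_pos":[[0,0,0]],"twist":[0]}'>/dev/null; python3 ft.py
```

```text
t19.90 q~3.378 r56.1  tang 5.4  rad 2.5 z -4.0
t19.98 q~3.378 r56.1  tang 5.3  rad 2.6 z -5.3
```

```bash
python3 -m crank '{"delta_pos":[[-0.0013,0.0002,0],[0,0,0]],"twist":[0,0]}'>/dev/null; python3 ft.py;python3 -m crank '{"delta_pos":[[0,0,0]],"twist":[0]}'>/dev/null; python3 ft.py
```

```text
t20.15 q~3.401 r56.2  tang 6.1  rad 1.8 z -3.9
t20.23 q~3.400 r56.2  tang 5.9  rad 2.0 z -4.9
```

```bash
python3 -m crank '{"delta_pos":[[-0.0013,0.0001,0],[0,0,0]],"twist":[0,0]}'>/dev/null; python3 ft.py;python3 -m crank '{"delta_pos":[[0,0,0]],"twist":[0]}'>/dev/null; python3 ft.py
```

```text
t20.40 q~3.423 r56.2  tang 5.7  rad 2.1 z -5.2
t20.48 q~3.424 r56.2  tang 5.2  rad 1.7 z -5.0
```

```bash
python3 -m crank '{"delta_pos":[[-0.0013,0.0001,0],[0,0,0]],"twist":[0,0]}'>/dev/null; python3 ft.py;python3 -m crank '{"delta_pos":[[0,0,0]],"twist":[0]}'>/dev/null; python3 ft.py
```

```text
t20.65 q~3.442 r56.2  tang 6.8  rad 1.1 z -5.9
t20.73 q~3.442 r56.2  tang 7.0  rad 1.4 z -5.1
```

```bash
python3 -m crank '{"delta_pos":[[-0.0013,0.0001,0],[0,0,0]],"twist":[0,0]}'>/dev/null; python3 ft.py;python3 -m crank '{"delta_pos":[[0,0,0]],"twist":[0]}'>/dev/null; python3 ft.py
```

```text
t20.90 q~3.461 r56.3  tang 9.0  rad 1.8 z -6.3
t20.98 q~3.461 r56.3  tang 8.9  rad 0.4 z -6.9
```

```bash
python3 -m crank '{"delta_pos":[[-0.0013,0.0001,0],[0,0,0]],"twist":[0,0]}'>/dev/null; python3 ft.py;python3 -m crank '{"delta_pos":[[0,0,0]],"twist":[0]}'>/dev/null; python3 ft.py
```

```text
t21.15 q~-2.801 r56.4  tang 9.3  rad 0.2 z -6.2
t21.23 q~-2.800 r56.3  tang 9.7  rad 0.1 z -6.5
```

```bash
python3 -m crank '{"delta_pos":[[-0.0007,0,0],[0,0,0]],"twist":[0,0]}'>/dev/null; python3 ft.py;python3 -m crank '{"delta_pos":[[0,0,0]],"twist":[0]}'>/dev/null; python3 ft.py;python3 -m crank '{"delta_pos":[[0,0,0]],"twist":[0]}'>/dev/null; python3 ft.py
```

```text
t21.40 q~-2.790 r56.3  tang 11.1  rad 0.1 z -7.7
t21.48 q~-2.790 r56.4  tang 10.9  rad -0.9 z -6.4
t21.57 q~-2.790 r56.4  tang 11.5  rad 0.5 z -7.7
```

The push is now 11.2 N, about 2 N of that free drag, so the squeeze is roughly 20 N. I'll stop here and let go.

```bash
python3 -m crank '{"delta_pos":[[0,0,0],[0,0,0],[0,0,0],[0,0,0],[0,0,0],[0,0,-0.01],[0,0,-0.02],[0,0,-0.03]],"twist":[0,0,0,0,0,0,0,0]}' 1
python3 -m crank '{"delta_pos":[[0,0,-0.03],[0,0,-0.03],[0,0,-0.03],[0,0,-0.03],[0,-0.02,-0.01],[0,-0.02,0],[0,0,0],[0,0,0]],"twist":[0,0,0,0,0,0,0,0]}'
python3 - <<'E'
from h import *
s=arm.read_state();p,d=imaging.get_image('wrist'); cv2.imwrite('pics/w11.png',p);np.save('pics/w11T.npy',wristT(s))
p,d=imaging.get_image('scene'); cv2.imwrite('pics/s11.png',p)
p,d=imaging.get_image('top'); cv2.imwrite('pics/t11.png',p)
E
```

```text
clock: 22.23
position: [460.5, -125.0, 185.4]
ee_rot: [0.72, -0.694, -0.002, 0.002]
contact_force: [1.8, -0.6, -0.4]
gripper_width: 85.3
clock: 22.9
position: [502.0, -123.4, 316.4]
ee_rot: [0.72, -0.694, -0.0, -0.0]
contact_force: [-0.8, 0.1, -0.9]
gripper_width: 85.5
```

View pics/w11.png

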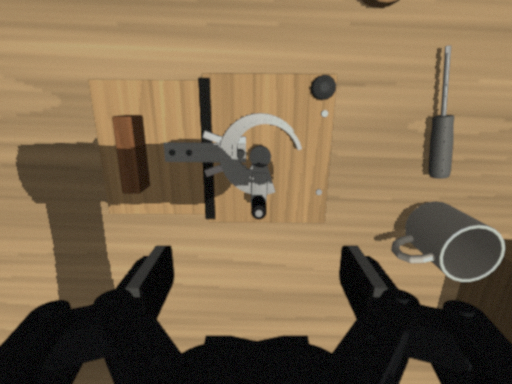

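View pics/s11.png

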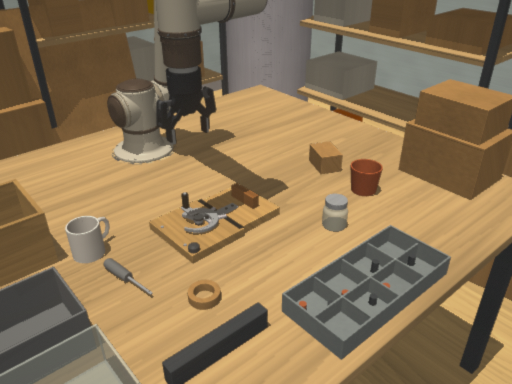

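```bash
python3 - <<'E'
from h import *
T=np.load('pics/w11T.npy')
W=lambda c,h: ray('wrist',c,h,T)[0].round(1)
print('knob',W((258,212),86),'hub',W((259,155),46))
a,b,c,d=W((91,81),24.5),W((199,79),24.5),W((213,73),24),W((335,73),24)
for e in (b-a,d-c): print('edge ang',np.degrees(np.arctan2(e[1],e[0])))
p0=cv2.imread('pics/top0.png');p1=cv2.imread('pics/t11.png')
cv2.imwrite('pics/cmp.png',np.vstack([cv2.resize(p0[120:280,90:420],None,fx=1.8,fy=1.8),cv2.resize(p1[120:280,90:420],None,fx=1.8,fy=1.8)]))
E
```

```text
knob [ 460.9 -127.8   86. ] hub [ 518.2 -126.9   46. ]
edge ang -86.8026932822817
edge ang -87.83135031660147
```

View pics/cmp.png

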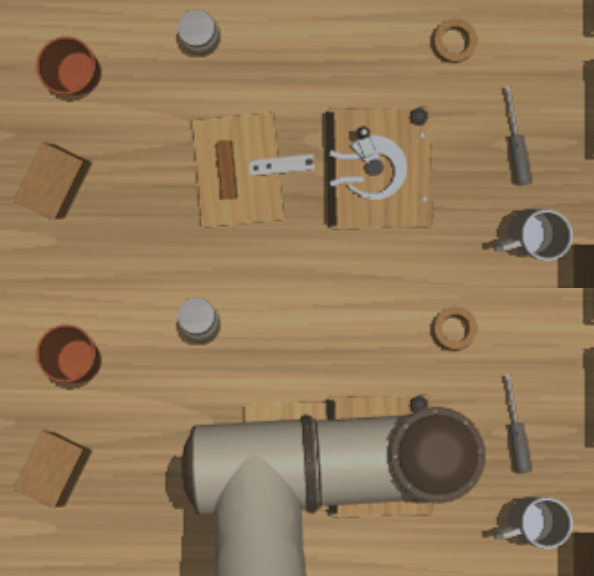

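The knob has stayed put, the panel looks square, and the bystanders are where they were. I'm handing the job in.

```bash
python3 -c "
from bench import job_done,arm
print(arm.read_state()['clock']); print(job_done())"
```

```text
23.05
the job is handed in; nothing more can be done
None
```

I slid the panel up to the seal, turned the cam until it stiffened to about 20 N, let go, and handed the job in at 23 s. No verdict was reported.

- **Panel:** I gripped it by the batten, squared it to the board (about 4°) and slid it in until the push rose from about 4 N to 7.4 N. The bolt was then about 25 mm from the cam axis, and I let go.
- **Cam:** I turned the knob clockwise to about 3.49 rad. Past about 3.43 rad the push climbed from 5.5 N to about 11.2 N. Less the free drag of 1–2 N, that is an estimated pull of 20–22 N on the bolt.
- **Last checks:**
  - After I let go, the knob measured within about 2 mm of where I left it. That is within camera error and the expected easing.
  - The panel and board edges agree to about 1°, against a limit of 2.9°.
  - The bystanders look unmoved in the before-and-after top views; I only compared these by eye.
  - The arm is clear of everything.
- **Disagreements and gaps:**
  - The knob force sat at 5–6 N from about 3.26 to 3.42 rad, probably the panel being dragged, so I stopped by force rather than angle.
  - I did not measure the seal's squeeze force directly.
  - I did not measure whether the panel lies flat; I only saw in the pictures that it looks so.

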